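# Load the tape holder in phase order

## Robot

A 7-joint arm with a two-finger parallel gripper is mounted at the origin on a cart in front of the work surface, level with it; the furniture and walls round the work are solid. World frame = base frame: x ahead of the robot, y to its left, z up, the work surface at z = 0. Lengths are in m, angles in degrees, forces in N, time in s.
With the tool pointing down it reaches from about 0.425 to 0.875 m from the base axis. Payload 4.7 kg.
Tool frame: the origin (TCP) lies on the front face of the gripper's body, between the roots of the fingers; the fingertips stand 70 mm ahead of it and the grasp point (between the pads) lies 51 mm ahead of it (tip_extent is the distance from the TCP to the fingertips, in m); z points along the fingers, y is the direction in which the jaws open and shut (so a half turn about z gives the same grasp; the last joint's range is limited). The gripper opens to 87 mm and grips with 3 to 60 N. Pads are 19 mm wide; open, the fingers measure 117 mm over their backs; the gripper's body (75 mm by 190 mm) begins 51 mm behind the grasp point.
Start: joints at [-66.858, 18.392, -4.016, 83.108, 1.295, 78.541, -3.26], TCP at [0.247, 0.601, 0.292] pointing down, gripper open.
Joint ranges: [-163.93, 163.93], [-17.29, 119.83], [-79.2, 71.16], [3.27, 140.29], [-89.18, 269.18], [5.43, 117.66], [-154.24, 154.24]. Speed limits (degrees/s): [147.25, 147.25, 180, 180, 180, 180, 180].

## Interface

Orientations are given as [roll, pitch, yaw] about the fixed x, y, z axes, in that order (R = Rz(yaw) Ry(pitch) Rx(roll)).
In Python, from cell import * gives the robot as it stands.
- The arm moves only by the tool carry_out, never from a script. Its argument "increments" is text: rows parted by semicolons, each of 7 numbers parted by spaces: the opening, from 0 (shut) to 1 (fully open), then the shift along the tool's x, y, z in m, then the turn, a rotation vector about the tool's x, y, z in degrees. A call has 1 to 20 rows; each row shifts and turns the pose as measured when the row begins, along the tool's axes as they then stand; what a row does not reach is not made up. A row lasts 1/8 s, in which the tool goes at most 62.5 mm and 10.7 degrees, less where a joint would pass 70% of its speed; a pose out of reach is approached as far as the arm can. A call is refused whole if a number of a shift passes 0.0625 or a number of a turn 10.7, either way. A call with a gripper value outside its range is refused whole. The fingers move at their own pace and stop on an object; "force" is the grip in N (left out, the last holds). Time passes only in rows, so rows that do not move let the fingers close. It gives the time, the measured TCP pose, the force and the opening at its end, in the units of the state.
- get_obs(): the state, without advancing time (a new reading comes with each control period).
- read_camera(name): name is "side" or "top"; returns a dict with "img" (384x512x3 uint8, blue, green, red), "fx", "fy", "cx", "cy" (pixels), "k1" (the pictures are not rectified: a ray, as slopes to the right and down, at radius r is drawn at 1 + k1 r^2 times it, then the intrinsics apply), "world_from_camera" (4x4, takes a point from camera to world coordinates). Camera axes: x right, y down, z forward; pixel columns grow to the right and rows downward; lengths in m; the calibration is good to about 2 mm. A picture is of the moment at which its call begins. There is no depth.
- sign_off(): hands the job in, once; it reports no verdict.
Trained networks look in a picture, given as the dict that the camera call returned (one of the last four; its "shot" number tells which), for a name from the list of things; names that differ only in an ending like _2 or _b are one class to them, and where a whole thing is asked for, a point or a joint stands for the part that bears it (a point fixed in the world has none). Each returns a list of dicts, best first, with "confidence" (0 to 1); they miss things now and then, are a little off and sometimes report something else, mostly with a low value. They report only what shows in the picture. A call takes as long as a camera call. They do not tell look-alikes from the thing itself.
- masks_of(target, picture): "pixels" (384x512 bool, what is visible of it) and "bbox" ([left, top, right, bottom] in pixels, round what is visible of it).
The state is a dict: "time_s": time; "qpos": joint angles; "joint_velocities": joint speeds; "effort": joint torques, N m; "tool_pos": TCP position; "tool_rot": TCP orientation; "force": force on the tool from outside, world axes, zero at the start; "wrist_torque": the same for the moment, N m; "grip_width": finger opening in m.
Only numpy, scipy, OpenCV 4.12 (cv2) and the standard library are available. Lean on these libraries where they do the work, as an engineer would, in place of code of your own. Each camera call takes 0.05 s, during which the arm holds its last target.

## Task

Put the four rolls of insulating tape onto the post of the orange holder in wiring order: brown at the bottom, then black, then grey, and blue on top, each lying flat on the one below. Leave the two bulbs and the white terminal strip as they stand.

Things in the scene. Friction and masses are not known exactly. Their poses are not given: they have to be found in the camera images.
- holder: tape holder: orange round base plate, 74 mm across and 10 mm thick, with an upright steel post in its middle, 18 mm across, its tapered tip 66 mm above the worktop. It stands fixed on the worktop. Origin: centre of the base's underside; z up along the post. A roll on the base plate has its underside 10 mm above this origin, each further roll 15 mm higher.
- roll_brown: roll of brown insulating tape lying flat: ring 58 mm across, 15 mm high, with a 28 mm hole lined by a cardboard core, 28 to 56 g, stiff. Origin: centre of its underside, z up along the axis of the hole.
- roll_black: roll of black insulating tape lying flat: ring 58 mm across, 15 mm high, with a 28 mm hole lined by a cardboard core, 28 to 56 g, stiff. Origin: centre of its underside, z up along the axis of the hole.
- roll_grey: roll of grey insulating tape lying flat: ring 58 mm across, 15 mm high, with a 28 mm hole lined by a cardboard core, 28 to 56 g, stiff. Origin: centre of its underside, z up along the axis of the hole.
- roll_blue: roll of blue insulating tape lying flat: ring 58 mm across, 15 mm high, with a 28 mm hole lined by a cardboard core, 28 to 56 g, stiff. Origin: centre of its underside, z up along the axis of the hole.
- bulb_a: white spare spotlight bulb standing face down, 51 mm across at the worktop, 58 mm tall, loose. Bystander, to be left alone. Origin: centre of its underside, z up.
- bulb_b: white spare spotlight bulb standing face down, 51 mm across at the worktop, 58 mm tall, loose. Bystander, to be left alone. Origin: centre of its underside, z up.
- strip: white four-way terminal strip, 19 x 44 x 16 mm, long side along its y, loose on the worktop. Bystander, to be left alone. Origin: centre of its underside, z up.
There are look-alikes about, which are no part of the job. There is more than one size of the roll_blue; the job needs the middle-sized.

How it is judged:
By the outcome, as a careful person would: the job done as asked, in the order asked, and still so for the second after the job is handed in, with the robot touching nothing.
It also fails if it takes over 112 s, if anything falls off the work surface, if the arm or the gripper's body presses on something with over 40 N, if the wrist force passes 120 N, or if a joint passes its speed limit or range.

## Working session

There is one attempt and no reset: what is moved stays moved. The work goes in short steps, Python scripts to look and compute and a tool call to move; the robot and the scene stay as the last step left them, time stands still between calls to the robot, and variables do not carry over. Pictures are saved under pics/ and viewed, and the job is handed in when it is done.

Besides the shell and the picture viewer there is one more tool, called after "Call:" in YAML: its name, and indented under it one key for each argument. carry_out: Moves the arm, as the interface text tells. Its arguments: {"type":"object","properties":{"increments":{"type":"string"},"force":{"type":"number"}},"required":["increments"]}

```bash
mkdir -p pics; ls; python3 - <<'E'
from cell import *
import cv2
for n in ("side","top"):
    d=read_camera(n); cv2.imwrite(f"pics/{n}0.png",d["img"]); print(n,d["fx"],d["fy"],d["cx"],d["cy"],d["k1"]); print(d["world_from_camera"])
o=get_obs();print(o)
E
```

```text
pics
side 395.24579382960366 395.24579382960366 252.33985463837828 190.70896717784936 -0.036752700053286284
[[ 0.92049417 -0.15469092  0.35883311  0.08530921]
 [-0.39032148 -0.32068642  0.86302338 -1.22960902]
 [-0.01842897 -0.93446826 -0.35556917  0.51711276]
 [ 0.          0.          0.          1.        ]]
top 359.84418629864416 359.84418629864416 257.1073344586223 191.55211394081803 -0.00511257698388328
[[-1.53133534e-03 -9.97124836e-01  7.57609205e-02  4.58659319e-01]
 [-9.99654063e-01 -4.62822149e-04 -2.62971600e-02 -8.81991157e-02]
 [ 2.62566152e-02 -7.57749818e-02 -9.96779184e-01  1.05281861e+00]
 [ 0.00000000e+00  0.00000000e+00  0.00000000e+00  1.00000000e+00]]
{'time_s': 0.1, 'qpos': array([-66.85954585,  18.4366076 ,  -4.01417026,  83.16797421,
         1.2943523 ,  78.54313867,  -3.26017558]), 'joint_velocities': array([-0.02315228, -0.18093912,  0.01532637, -0.1797371 , -0.16142251,
       -0.00541577,  0.08375738]), 'effort': array([-5.05755088e-04, -4.92572629e+01, -4.06131791e-01, -3.13395309e+01,
       -6.42095553e-02,  3.95061972e-02,  6.57460782e-05]), 'tool_pos': array([0.24689208, 0.60086752, 0.29124972]), 'tool_rot': array([-1.79897473e+02,  5.36636999e-03,  1.57667550e+02]), 'force': array([-0.29453407, -0.1154821 ,  0.19353305]), 'wrist_torque': array([ 0.00873039, -0.02308252, -0.00886737]), 'grip_width': 0.08718006365619653}
```

View pics/top0.png

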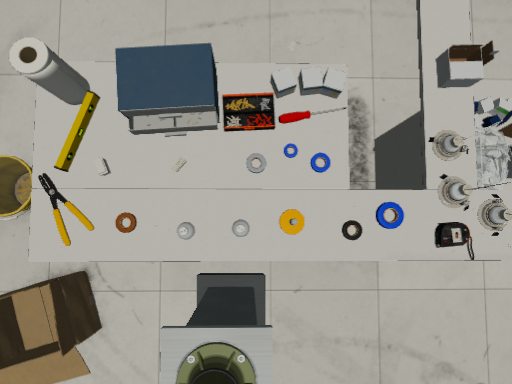

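View pics/side0.png

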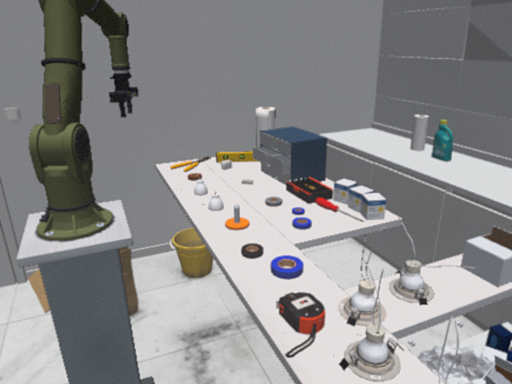

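```bash
cat > h.py <<'E'
import numpy as np, cv2
from scipy.optimize import least_squares
def proj(d,P):
    T=np.linalg.inv(d["world_from_camera"]); p=np.atleast_2d(P)@T[:3,:3].T+T[:3,3]
    s=p[:,:2]/p[:,2:]; s=s*(1+d["k1"]*(s**2).sum(1,keepdims=True))
    return np.c_[s[:,0]*d["fx"]+d["cx"],s[:,1]*d["fy"]+d["cy"]]
def ray(d,u,v,z):
    s=np.array([(u-d["cx"])/d["fx"],(v-d["cy"])/d["fy"]]);t=s.copy()
    for _ in range(10): t=s/(1+d["k1"]*(t**2).sum())
    M=d["world_from_camera"]; w=M[:3,:3]@np.r_[t,1]; return M[:3,3]+w*(z-M[2,3])/w[2]
a=np.linspace(0,2*np.pi,48,endpoint=False)
def hull(d,x,y,r,z0=0,h=.015):
    P=np.concatenate([np.c_[x+r*np.cos(a),y+r*np.sin(a),0*a+z] for z in (z0,z0+h)])
    return cv2.convexHull(proj(d,P).astype(np.float32))
def feat(poly):
    m=cv2.moments(poly); return np.array([m["m10"]/m["m00"],m["m01"]/m["m00"],np.sqrt(m["m00"])])
def fitmask(d,mask,z0=0,h=.015):
    c,_=cv2.findContours(cv2.resize(mask.astype(np.uint8),None,fx=8,fy=8,interpolation=cv2.INTER_NEAREST),cv2.RETR_EXTERNAL,cv2.CHAIN_APPROX_NONE)
    c=max(c,key=cv2.contourArea); H=cv2.convexHull(c).astype(np.float32)/8-.5+.0625
    f=feat(H); g=ray(d,f[0],f[1],z0+h/2)
    s=least_squares(lambda q:feat(hull(d,q[0],q[1],q[2],z0,h))-f,[g[0],g[1],.029],x_scale=.01)
    return s.x
E
python3 - <<'E'
from cell import *
from h import *
for n in ("top","side"):
    d=read_camera(n)
    for t in ["roll_brown","roll_black","roll_grey","roll_blue","holder","strip","bulb_a"]:
        for m in masks_of(t,d):
            q=fitmask(d,m["pixels"],0,.010 if t=="holder" else .015)
            print(n,t,round(m["confidence"],2),np.round(m["bbox"],0),"xy",q[:2].round(4),"diam",(2*q[2]).round(4))
E
```

```text
top roll_brown 0.67 [121. 212. 136. 233.] xy [0.4496 0.261 ] diam 0.0561
top roll_black 0.77 [339. 218. 365. 237.] xy [ 0.4267 -0.3914] diam 0.058
top roll_black 0.39 [313. 153. 330. 173.] xy [ 0.6251 -0.3022] diam 0.0543
top roll_grey 0.81 [247. 156. 264. 170.] xy [ 0.6246 -0.1128] diam 0.0561
top roll_blue 0.75 [378. 200. 406. 229.] xy [ 0.4706 -0.503 ] diam 0.0766
top roll_blue 0.63 [284. 144. 298. 154.] xy [ 0.6609 -0.2142] diam 0.0382
top roll_blue 0.51 [311. 152. 330. 172.] xy [ 0.6257 -0.3023] diam 0.0572
top holder 0.59 [281. 211. 305. 233.] xy [ 0.4519 -0.2171] diam 0.0742
top bulb_a 0.81 [230. 221. 250. 236.] xy [ 0.4344 -0.0692] diam 0.0489
top bulb_a 0.51 [179. 223. 199. 241.] xy [0.4274 0.089 ] diam 0.0502
side roll_brown 0.58 [194. 178. 209. 196.] xy [0.4404 0.1317] diam 0.0786
side roll_brown 0.45 [185. 171. 202. 182.] xy [0.4524 0.2617] diam 0.0537
side roll_black 0.79 [242. 240. 264. 262.] xy [ 0.4274 -0.3926] diam 0.0556
side roll_grey 0.59 [266. 196. 281. 209.] xy [ 0.6232 -0.1125] diam 0.0548
side roll_grey 0.32 [189. 171. 200. 181.] xy [0.4535 0.2654] diam 0.0604
side roll_blue 0.95 [270. 253. 306. 281.] xy [ 0.4756 -0.5006] diam 0.085
side roll_blue 0.6 [294. 216. 312. 227.] xy [ 0.6284 -0.3027] diam 0.0536
side holder 0.71 [228. 206. 249. 233.] xy [ 0.4632 -0.1925] diam 0.0999
side strip 0.58 [241. 182. 251. 186.] xy [0.6239 0.1125] diam 0.0294
side strip 0.51 [228. 206. 248. 234.] xy [ 0.4621 -0.1962] diam 0.0864
side bulb_a 0.69 [196. 182. 208. 193.] xy [0.4382 0.1217] diam 0.0687
side bulb_a 0.53 [211. 193. 222. 211.] xy [ 0.4441 -0.0396] diam 0.0649
```

```bash
python3 - <<'E'
import cv2,numpy as np
i=cv2.imread("pics/top0.png"); a=cv2.resize(i[130:250,80:420],None,fx=2.3,fy=2.3,interpolation=cv2.INTER_CUBIC);cv2.imwrite("pics/c0.png",a)
i=cv2.imread("pics/side0.png"); a=cv2.resize(i[150:300,160:400],None,fx=3.3,fy=3.3,interpolation=cv2.INTER_CUBIC);cv2.imwrite("pics/c1.png",a)
E
```

```text
(no output)
```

View pics/c0.png

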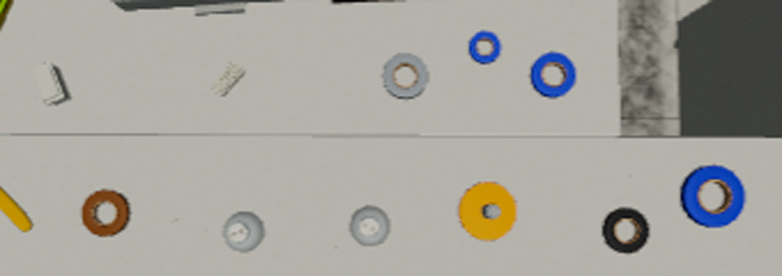

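View pics/c1.png

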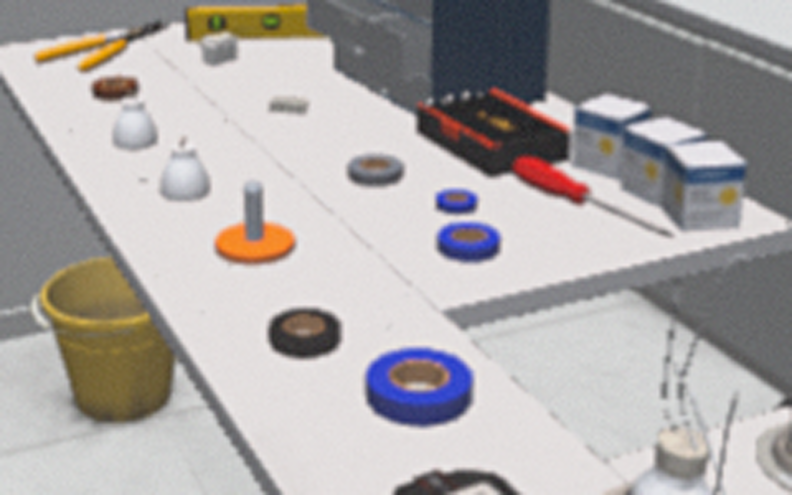

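Blue candidates are at top-view pixels (290,150), 38 mm; (320,162), 57 mm; and (390,215), 77 mm. The middle one, (320,162), is the one wanted. The other rolls are brown (125,222), black (352,230) and grey (256,162), and the holder is at (292,222). The crops agree with this. Next I'll refine the centres by colour.

```bash
cat >> h.py <<'E'
def seg(d,box,kind):
    l,t,r,b=box; im=d["img"].astype(float); M=np.zeros(im.shape[:2],bool)
    sub=im[t:b,l:r]; edge=np.concatenate([sub[0],sub[-1],sub[:,0],sub[:,-1]]); bg=np.median(edge,0)
    fg=np.linalg.norm(sub-bg,axis=2)
    th={"c":45,"g":22}[kind]
    M[t:b,l:r]=fg>th
    n,L,S,_=cv2.connectedComponentsWithStats(M.astype(np.uint8),connectivity=4)
    return L==1+np.argmax(S[1:,4])
E
python3 - <<'E'
from cell import *
from h import *
B={"top":{"brown":(110,207,142,239,"c"),"black":(337,215,369,246,"c"),"grey":(242,148,270,178,"g"),"blue":(307,149,335,177,"c"),"holder":(275,206,309,239,"c")},
"side":{"brown":(183,169,207,184,"c"),"black":(238,238,268,264,"c"),"grey":(262,192,286,211,"g"),"blue":(289,214,315,232,"c")}}
for n in B:
    d=read_camera(n)
    for k,(l,t,r,b,kk) in B[n].items():
        m=seg(d,(l,t,r,b),kk); q=fitmask(d,m,0,.010 if k=="holder" else .015)
        print(n,k,q[:2].round(4),"diam",(2*q[2]).round(4))
    # post tip candidates
    if n=="side":
        for xy in [(.452,-.217)]:
            print("predicted holder px base,tip",proj(d,[[*xy,0.01],[*xy,.066]]).round(1))
            cv2.imwrite("pics/hs.png",cv2.resize(d["img"][195:245,205:270],None,fx=10,fy=10,interpolation=cv2.INTER_NEAREST))
print(get_obs()["time_s"])
E
```

```text
top brown [0.4502 0.2613] diam 0.0599
top black [ 0.4266 -0.3909] diam 0.0603
top grey [ 0.6225 -0.1121] diam 0.0614
top blue [ 0.6248 -0.3013] diam 0.0601
top holder [ 0.4515 -0.2159] diam 0.0757
side brown [0.4519 0.2593] diam 0.062
side black [ 0.4287 -0.3932] diam 0.06
side grey [ 0.625  -0.1142] diam 0.0631
side blue [ 0.6265 -0.3037] diam 0.0601
predicted holder px base,tip [[236.2 221.5]
 [235.6 204.3]]
1.0
```

View pics/hs.png

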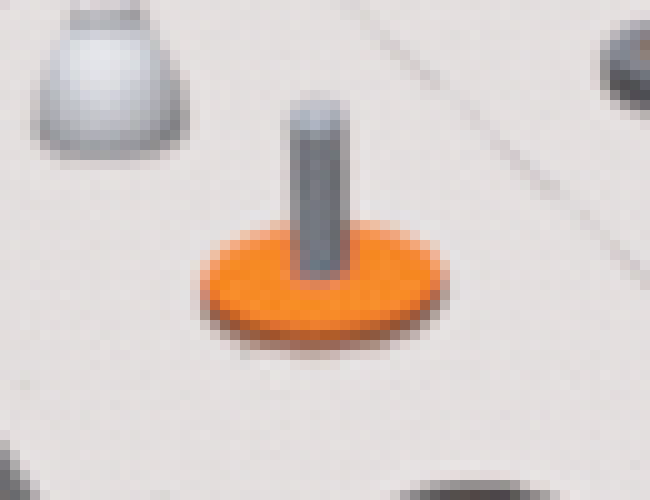

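Call:
carry_out:
  increments: "1 0 0 0 0 0 9.6; 1 0 0 0 0 0 9.6; 1 0 0 0 0 0 9.6; 1 0 0 0 0 0 9.6; 1 0 0 0 0 0 9.6; 1 0 0 0 0 0 9.6; 1 0 0 0 0 0 9.6; 1 0 0 0 0 0 0.5"
  force: 15

```text
time_s: 2.0
tool_pos: [0.2469, 0.6012, 0.2923]
tool_rot: [-180.0, -0.0, 87.8]
force: [0.2, -1.1, -0.9]
grip_width: 0.0873
```

Call:
carry_out:
  increments: "1 -0.036 0.0215 0 0 0 -2.2; 1 -0.036 0.0215 0 0 0 0; 1 -0.036 0.0215 0 0 0 0; 1 -0.036 0.0215 0 0 0 0; 1 -0.036 0.0215 0 0 0 0; 1 -0.036 0.0215 0 0 0 0; 1 -0.036 0.0215 0.02 0 0 0; 1 -0.036 0.0215 0.02 0 0 0; 1 -0.02 0.01 0.02 0 0 0; 1 0 0 0 0 0 0"

```text
time_s: 3.25
tool_pos: [0.4374, 0.2871, 0.2318]
tool_rot: [179.8, -0.2, 92.1]
force: [-0.4, -0.6, 0.3]
grip_width: 0.087
```

Call:
carry_out:
  increments: "1 -0.013 0.0065 0.035 0 0 2; 1 -0.013 0.006 0.035 0 0 0; 1 0 0 0.03 0 0 0; 1 0 0 0 0 0 0; 1 0 0 0 0 0 0"

```text
time_s: 3.88
tool_pos: [0.4514, 0.2711, 0.1358]
tool_rot: [179.5, -0.8, 91.0]
force: [0.2, -0.3, 1.3]
grip_width: 0.0872
```

```bash
cat > go.py <<'E'
import sys
from cell import *
from scipy.spatial.transform import Rotation as R
import numpy as np
t=np.array([float(v) for v in sys.argv[1:4]]); yaw=float(sys.argv[4]) if len(sys.argv)>4 else 90
o=get_obs(); A=R.from_euler("xyz",o["tool_rot"],degrees=True); B=R.from_euler("xyz",[180,0,yaw],degrees=True)
print("pose",np.round(o["tool_pos"],4),"t",o["time_s"],"F",np.round(o["force"],1),"w",round(o["grip_width"],4))
print("shift",A.inv().apply(t-o["tool_pos"]).round(4),"turn",(A.inv()*B).as_rotvec(degrees=True).round(2))
E
python3 go.py .451 .2603 .073
```

```text
pose [0.4514 0.2711 0.1358] t 3.875 F [ 0.2 -0.3  1.3] w 0.0872
shift [-0.0117 -0.0012  0.0626] turn [ 0.53 -0.81  0.98]
```

Call:
carry_out:
  increments: "1 -0.011 -0.001 0 0.5 -0.8 1; 1 0 0 0 0 0 0; 1 0 0 0.02 0 0 0; 1 0 0 0 0 0 0; 1 0 0 0 0 0 0"

```text
time_s: 4.5
tool_pos: [0.453, 0.262, 0.1209]
tool_rot: [179.6, -0.3, 90.0]
force: [0.7, -0.6, 0.5]
grip_width: 0.0868
```

```bash
python3 go.py .451 .2603 .073
```

```text
pose [0.453  0.262  0.1209] t 4.5 F [ 0.7 -0.6  0.5] w 0.0868
shift [-0.0019 -0.0023  0.0479] turn [ 0.39 -0.31  0.  ]
```

Call:
carry_out:
  increments: "1 -0.002 -0.002 0.02 0.4 -0.3 0; 1 0 0 0.02 0 0 0; 1 0 0 0.008 0 0 0; 1 0 0 0 0 0 0; 1 0 0 0 0 0 0"

```text
time_s: 5.12
tool_pos: [0.4513, 0.2602, 0.0709]
tool_rot: [-180.0, -0.0, 90.0]
force: [-0.1, -0.2, 0.2]
grip_width: 0.0864
```

```bash
python3 go.py .451 .2603 .073
```

```text
pose [0.4513 0.2602 0.0709] t 5.125 F [-0.1 -0.2  0.2] w 0.0864
shift [ 0.0001 -0.0003 -0.0021] turn [-0.01 -0.03  0.01]
```

Call:
carry_out:
  increments: "1 0 0 -0.002 0 0 0; 0 0 0 0 0 0 0; 0 0 0 0 0 0 0; 0 0 0 0 0 0 0; 0 0 0 0 0 0 0; 0 0 0 0 0 0 0; 0 0 0 0 0 0 0; 0 0 0 0 0 0 0"
  force: 15

```text
time_s: 6.12
tool_pos: [0.4521, 0.2608, 0.0746]
tool_rot: [179.9, -0.1, 90.0]
force: [-0.6, -0.1, 0.0]
grip_width: 0.0583
```

```bash
python3 go.py .451 .2603 .073; python3 -c "
from cell import *; import cv2
for n in ('top','side'):
  d=read_camera(n); c=d['img'][185:255,90:170] if n=='top' else d['img'][130:210,150:250]
  cv2.imwrite(f'pics/{n}1.png',cv2.resize(c,None,fx=7,fy=7))"
```

```text
pose [0.4521 0.2608 0.0746] t 6.125 F [-0.6 -0.1  0. ] w 0.0583
shift [-0.0005 -0.0011  0.0016] turn [ 0.12 -0.14  0.01]
```

View pics/side1.png

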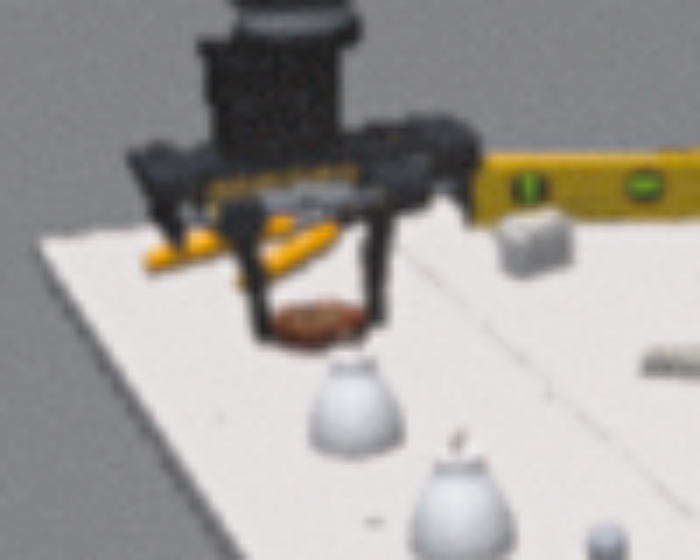

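The grasp is good: opening 58.3 mm, brown roll between the pads at about crop pixel (320,325). Now I'll lift it and carry it to the holder.

Call:
carry_out:
  increments: "0 0 0 -0.04 0 0 0; 0 0 0 -0.04 0 0 0; 0 0 0 -0.04 0 0 0; 0 -0.03 0 0 0 0 0; 0 -0.04 0 0 0 0 0; 0 -0.04 0 0 0 0 0; 0 -0.04 0 0 0 0 0; 0 -0.04 0 0 0 0 0; 0 -0.04 0 0 0 0 0; 0 -0.04 0 0 0 0 0; 0 -0.04 0 0 0 0 0; 0 -0.04 0 0 0 0 0; 0 -0.04 0 0 0 0 0; 0 0 0 0 0 0 0; 0 0 0 0 0 0 0"

```text
time_s: 8.1
tool_pos: [0.4513, -0.1414, 0.1974]
tool_rot: [179.7, -0.2, 90.1]
force: [-0.2, -1.0, 0.3]
grip_width: 0.0582
```

```bash
python3 go.py .4525 -.217 .18
```

```text
pose [ 0.4513 -0.1414  0.1974] t 8.1 F [-0.2 -1.   0.3] w 0.0582
shift [-0.0757  0.0011  0.0171] turn [ 0.28 -0.23  0.07]
```

Call:
carry_out:
  increments: "0 -0.03 0.001 0.004 0.3 -0.2 0; 0 -0.03 0 0 0 0 0; 0 -0.015 0 0.01 0 0 0; 0 0 0 0 0 0 0; 0 0 0 0 0 0 0"

```text
time_s: 8.72
tool_pos: [0.4544, -0.2108, 0.1825]
tool_rot: [-180.0, -0.2, 90.7]
force: [-0.3, -0.1, -0.1]
grip_width: 0.058
```

```bash
python3 go.py .4525 -.217 .165
```

```text
pose [ 0.4544 -0.2108  0.1825] t 8.725 F [-0.3 -0.1 -0.1] w 0.058
shift [-0.0063 -0.002   0.0175] turn [-0.04 -0.22  0.75]
```

Call:
carry_out:
  increments: "0 -0.006 -0.002 0.005 0 -0.2 0.7; 0 0 0 0.01 0 0 0; 0 0 0 0 0 0 0; 0 0 0 0 0 0 0"

```text
time_s: 9.22
tool_pos: [0.4529, -0.2146, 0.1666]
tool_rot: [-180.0, -0.1, 90.2]
force: [0.4, 0.6, -0.8]
grip_width: 0.0581
```

```bash
python3 go.py .4525 -.217 .087; python3 - <<'E'
from cell import *
from h import *
import cv2
d=read_camera("side"); o=get_obs(); x,y,z=o["tool_pos"]
im=cv2.resize(d["img"][170:250,190:290],None,fx=7,fy=7)
for p in proj(d,np.concatenate([np.c_[x+.029*np.cos(a),y+.029*np.sin(a),0*a+z-.0746], np.c_[.4525+.009*np.cos(a),-.217+.009*np.sin(a),0*a+.062]])):
    cv2.circle(im,tuple(int(v) for v in ((p-[190,170])+.5)*7),2,(0,0,255),-1)
cv2.imwrite("pics/s2.png",im)
E
```

```text
pose [ 0.4529 -0.2146  0.1666] t 9.225 F [ 0.4  0.6 -0.8] w 0.0581
shift [-0.0025 -0.0004  0.0796] turn [-0.01 -0.09  0.22]
```

View pics/s2.png

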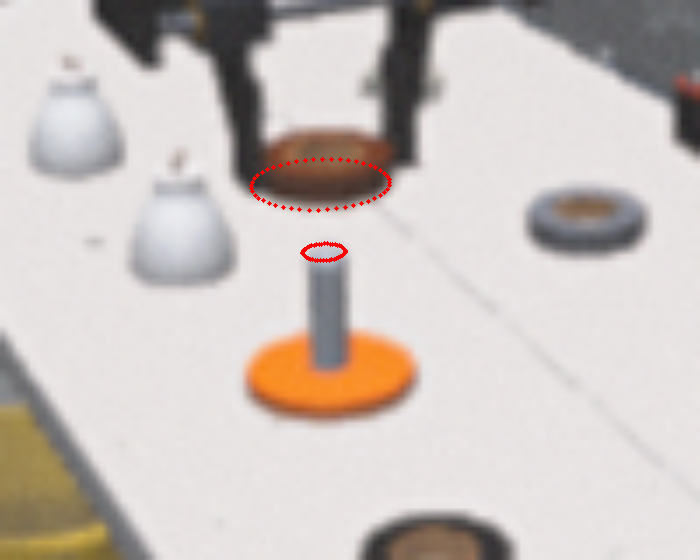

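Call:
carry_out:
  increments: "0 -0.003 0 0 0 0 0; 0 0 0 0.01 0 0 0; 0 0 0 0.01 0 0 0; 0 0 0 0.01 0 0 0; 0 0 0 0 0 0 0; 0 0 0 0 0 0 0"

```text
time_s: 10.02
tool_pos: [0.4527, -0.2177, 0.1341]
tool_rot: [-179.9, -0.1, 90.2]
force: [0.4, -1.2, -0.3]
grip_width: 0.058
```

```bash
python3 go.py .4525 -.217 .087; python3 - <<'E'
from cell import *
import cv2
d=read_camera("side"); 
im=cv2.resize(d["img"][170:250,190:290],None,fx=7,fy=7)
cv2.imwrite("pics/s3.png",im)
E
```

```text
pose [ 0.4527 -0.2177  0.1341] t 10.025 F [ 0.4 -1.2 -0.3] w 0.058
shift [ 0.0006 -0.0001  0.0471] turn [-0.07 -0.09  0.21]
```

View pics/s3.png

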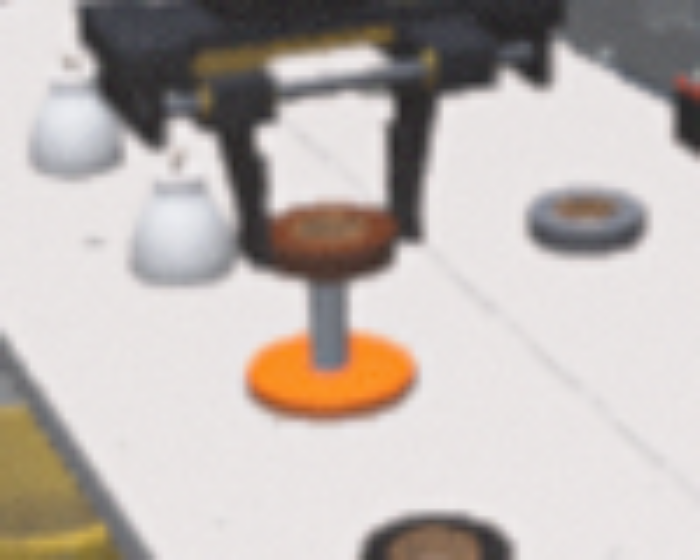

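The roll is on the post tip (crop 328,235) with no contact force. I'll lower it and release.

Call:
carry_out:
  increments: "0 0 0 0.012 0 0 0; 0 0 0 0.012 0 0 0; 0 0 0 0.012 0 0 0; 0 0 0 0.008 0 0 0; 0 0 0 0 0 0 0; 0 0 0 0 0 0 0"

```text
time_s: 10.82
tool_pos: [0.4526, -0.2175, 0.0867]
tool_rot: [-179.9, -0.1, 90.2]
force: [-0.1, -0.3, 0.8]
grip_width: 0.058
```

```bash
python3 go.py .4525 -.217 .0855
```

```text
pose [ 0.4526 -0.2175  0.0867] t 10.825 F [-0.1 -0.3  0.8] w 0.058
shift [ 0.0005 -0.0001  0.0012] turn [-0.09 -0.1   0.23]
```

Release, rise, and head for black at (.4277, -.392).

Call:
carry_out:
  increments: "0 0 0 0.001 0 0 0; 1 0 0 0 0 0 0; 1 0 0 0 0 0 0; 1 0 0 0 0 0 0; 1 0 0 0 0 0 0; 1 0 0 -0.02 0 0 0; 1 0 0 -0.03 0 0 0; 1 0 0 -0.03 0 0 0; 1 -0.035 -0.005 0 0 0 0; 1 -0.035 -0.005 0 0 0 0; 1 -0.035 -0.005 0 0 0 0; 1 -0.035 -0.005 0 0 0 0; 1 -0.02 -0.004 0 0 0 0; 1 0 0 0 0 0 0; 1 0 0 0 0 0 0"

```text
time_s: 12.7
tool_pos: [0.4308, -0.3805, 0.1691]
tool_rot: [179.9, -0.1, 90.5]
force: [0.0, -0.1, -0.6]
grip_width: 0.0873
```

```bash
python3 go.py .4277 -.392 .11; python3 - <<'E'
from cell import *
import cv2
d=read_camera("side"); 
cv2.imwrite("pics/s4.png",cv2.resize(d["img"][170:280,190:300],None,fx=5,fy=5))
d=read_camera("top"); 
cv2.imwrite("pics/t4.png",cv2.resize(d["img"][195:255,250:390],None,fx=5,fy=5))
E
```

```text
pose [ 0.4308 -0.3805  0.1691] t 12.7 F [ 0.  -0.1 -0.6] w 0.0873
shift [-0.0116 -0.0033  0.0591] turn [ 0.11 -0.15  0.48]
```

View pics/s4.png

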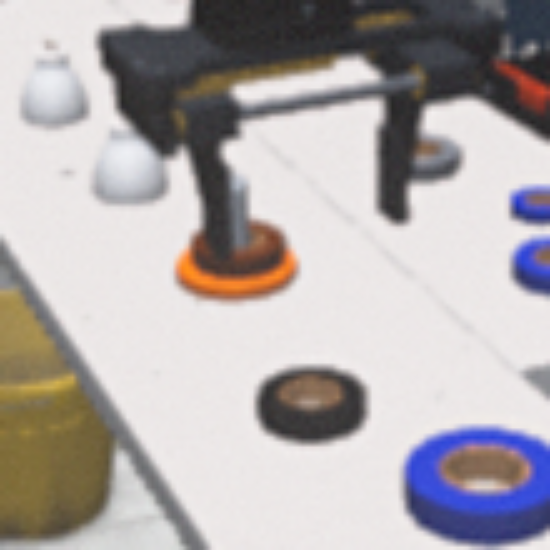

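View pics/t4.png

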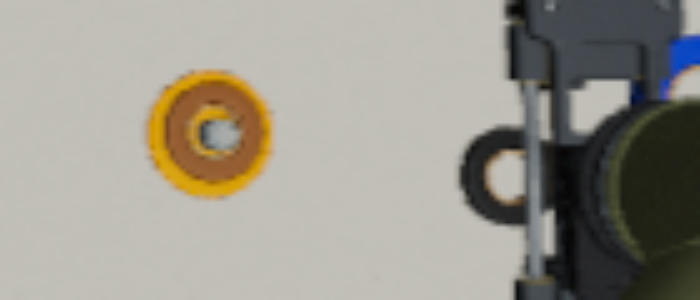

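Brown lies flat and centred on the plate (top crop 212,132). Now black.

Call:
carry_out:
  increments: "1 -0.012 -0.003 0 0 0 0.5; 1 0 0 0.02 0 0 0; 1 0 0 0.02 0 0 0; 1 0 0 0.01 0 0 0; 1 0 0 0 0 0 0; 1 0 0 0 0 0 0"

```text
time_s: 13.55
tool_pos: [0.4285, -0.3903, 0.1141]
tool_rot: [180.0, -0.3, 90.2]
force: [-0.3, 0.4, -0.1]
grip_width: 0.0868
```

```bash
python3 go.py .4277 -.392 .0735
```

```text
pose [ 0.4285 -0.3903  0.1141] t 13.55 F [-0.3  0.4 -0.1] w 0.0868
shift [-0.0019 -0.0008  0.0406] turn [ 0.03 -0.29  0.17]
```

Call:
carry_out:
  increments: "1 -0.002 -0.001 0.013 0 -0.3 0.2; 1 0 0 0.015 0 0 0; 1 0 0 0.01 0 0 0; 1 0 0 0 0 0 0; 1 0 0 0 0 0 0"

```text
time_s: 14.18
tool_pos: [0.4278, -0.3925, 0.0738]
tool_rot: [179.9, 0.1, 90.0]
force: [0.7, -0.2, -0.5]
grip_width: 0.0868
```

```bash
python3 go.py .4277 -.392 .0735
```

```text
pose [ 0.4278 -0.3925  0.0738] t 14.175 F [ 0.7 -0.2 -0.5] w 0.0868
shift [ 0.0005 -0.0001  0.0003] turn [ 0.07  0.06 -0.03]
```

Call:
carry_out:
  increments: "0 0 0 0 0 0 0; 0 0 0 0 0 0 0; 0 0 0 0 0 0 0; 0 0 0 0 0 0 0; 0 0 0 0 0 0 0; 0 0 0 0 0 0 0; 0 0 0 0 0 0 0"
  force: 15

```text
time_s: 15.05
tool_pos: [0.4283, -0.3928, 0.0748]
tool_rot: [179.8, 0.1, 90.0]
force: [-0.4, -1.3, 1.0]
grip_width: 0.0576
```

```bash
python3 go.py .4277 -.392 .0735
```

```text
pose [ 0.4283 -0.3928  0.0748] t 15.05 F [-0.4 -1.3  1. ] w 0.0576
shift [ 0.0008 -0.0006  0.0013] turn [ 0.17  0.1  -0.02]
```

Call:
carry_out:
  increments: "0 0 0 -0.035 0 0 0; 0 0 0 -0.035 0 0 0; 0 0 0 -0.035 0 0 0; 0 0.03 0.005 0 0 0 0; 0 0.04 0.005 0 0 0 0; 0 0.04 0.006 0 0 0 0; 0 0.04 0.006 0 0 0 0; 0 0.02 0.003 0 0 0 0; 0 0 0 0 0 0 0; 0 0 0 0 0 0 0"

```text
time_s: 16.3
tool_pos: [0.453, -0.2197, 0.1829]
tool_rot: [179.8, 0.1, 89.8]
force: [-0.4, -0.6, 0.0]
grip_width: 0.0581
```

```bash
python3 go.py .4525 -.217 .165
```

```text
pose [ 0.453  -0.2197  0.1829] t 16.3 F [-0.4 -0.6  0. ] w 0.0581
shift [ 0.0028 -0.0005  0.0179] turn [ 0.21  0.12 -0.23]
```

Call:
carry_out:
  increments: "0 0.002 0 0.008 0.2 0.1 -0.2; 0 0 0 0.01 0 0 0; 0 0 0 0 0 0 0; 0 0 0 0 0 0 0"

```text
time_s: 16.8
tool_pos: [0.4516, -0.221, 0.163]
tool_rot: [-179.9, 0.1, 89.7]
force: [-0.4, 0.2, -0.1]
grip_width: 0.0579
```

```bash
python3 go.py .4525 -.217 .133
```

```text
pose [ 0.4516 -0.221   0.163 ] t 16.8 F [-0.4  0.2 -0.1] w 0.0579
shift [0.0041 0.0009 0.03  ] turn [-0.1   0.12 -0.34]
```

Call:
carry_out:
  increments: "0 0.004 0.001 0 0 0.1 -0.3; 0 0 0 0 0 0 0; 0 0 0 0 0 0 0"

```text
time_s: 17.18
tool_pos: [0.453, -0.2168, 0.1634]
tool_rot: [-179.9, 0.0, 90.0]
force: [0.4, -0.5, -0.1]
grip_width: 0.0581
```

```bash
python3 go.py .4525 -.217 .133
```

```text
pose [ 0.453  -0.2168  0.1634] t 17.175 F [ 0.4 -0.5 -0.1] w 0.0581
shift [-0.0002 -0.0005  0.0304] turn [-0.06  0.01 -0.01]
```

Call:
carry_out:
  increments: "0 0 0 0.01 0 0 0; 0 0 0 0.01 0 0 0; 0 0 0 0.01 0 0 0; 0 0 0 0.01 0 0 0; 0 0 0 0.01 0 0 0; 0 0 0 0.008 0 0 0; 0 0 0 0 0 0 0; 0 0 0 0 0 0 0"

```text
time_s: 18.18
tool_pos: [0.4525, -0.2167, 0.1004]
tool_rot: [-179.8, 0.0, 90.0]
force: [0.6, 0.4, 0.5]
grip_width: 0.0578
```

```bash
python3 go.py .4525 -.217 .1; python3 - <<'E'
from cell import *
import cv2
d=read_camera("side"); 
cv2.imwrite("pics/s5.png",cv2.resize(d["img"][180:240,200:280],None,fx=7,fy=7))
E
```

```text
pose [ 0.4525 -0.2167  0.1004] t 18.175 F [0.6 0.4 0.5] w 0.0578
shift [-0.0003  0.      0.0004] turn [-0.15  0.02 -0.01]
```

View pics/s5.png

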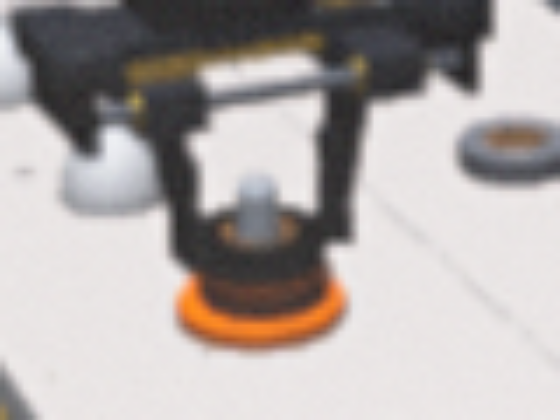

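Black is seated on brown (crop 258,245). Release it and go for grey.

Call:
carry_out:
  increments: "1 0 0 0 0 0 0; 1 0 0 0 0 0 0; 1 0 0 0 0 0 0; 1 0 0 0 0 0 0; 1 0 0 -0.025 0 0 0; 1 0 0 -0.03 0 0 0; 1 0 0 -0.02 0 0 0; 1 0.02 0.034 0 0 0 0; 1 0.02 0.034 0 0 0 0; 1 0.02 0.034 0 0 0 0; 1 0.02 0.034 0 0 0 0; 1 0.02 0.03 0 0 0 0; 1 0 0 0 0 0 0; 1 0 0 0 0 0 0"

```text
time_s: 19.98
tool_pos: [0.6241, -0.1146, 0.179]
tool_rot: [180.0, -0.1, 89.9]
force: [-0.5, -0.1, -0.3]
grip_width: 0.0871
```

```bash
python3 go.py .6237 -.1131 .11
```

```text
pose [ 0.6241 -0.1146  0.179 ] t 19.975 F [-0.5 -0.1 -0.3] w 0.0871
shift [ 0.0014 -0.0004  0.069 ] turn [ 0.04 -0.05 -0.09]
```

```bash
python3 - <<'E'
from cell import *
from h import *
d=read_camera("top")
for z in (0,.04,.07): print(z,ray(d,250,131,z).round(3))
s=read_camera("side")
cv2.imwrite("pics/s6.png",cv2.resize(s["img"][160:240,240:340],None,fx=7,fy=7))
p=ray(d,224,131,0); q=ray(d,274,131,0)
print(proj(s,[p,q,p+[0,0,.04],q+[0,0,.04],p+[0,0,.07],q+[0,0,.07]]).round(1))
E
```

```text
0 [ 0.719 -0.095  0.   ]
0.04 [ 0.709 -0.095  0.04 ]
0.07 [ 0.702 -0.095  0.07 ]
[[284.8 189.8]
 [305.4 203.9]
 [284.9 179.6]
 [305.7 192.8]
 [285.  171.7]
 [306.  184.3]]
```

View pics/s6.png

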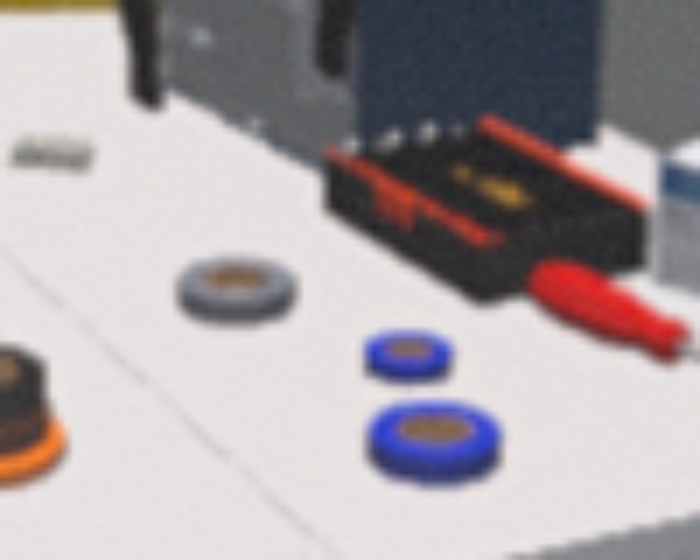

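Call:
carry_out:
  increments: "1 0.001 0 0.02 0 0 0; 1 0 0 0.02 0 0 0; 1 0 0 0.02 0 0 0; 1 0 0 0 0 0 0; 1 0 0 0 0 0 0"

```text
time_s: 20.7
tool_pos: [0.6214, -0.1148, 0.1137]
tool_rot: [-179.9, -0.1, 89.7]
force: [0.3, 0.4, 0.3]
grip_width: 0.0869
```

```bash
python3 go.py .6237 -.1131 .0735
```

```text
pose [ 0.6214 -0.1148  0.1137] t 20.7 F [0.3 0.4 0.3] w 0.0869
shift [0.0016 0.0023 0.0402] turn [-0.09 -0.15 -0.3 ]
```

Call:
carry_out:
  increments: "1 0.002 0.002 0.013 0 0 -0.3; 1 0 0 0.014 0 0 0; 1 0 0 0.01 0 0 0; 1 0 0 0 0 0 0; 1 0 0 0 0 0 0"

```text
time_s: 21.32
tool_pos: [0.6243, -0.1125, 0.0748]
tool_rot: [-180.0, -0.1, 90.0]
force: [0.7, -0.6, 0.8]
grip_width: 0.0871
```

```bash
python3 go.py .6237 -.1131 .0735
```

```text
pose [ 0.6243 -0.1125  0.0748] t 21.325 F [ 0.7 -0.6  0.8] w 0.0871
shift [-0.0006 -0.0006  0.0013] turn [-0.01 -0.14  0.04]
```

Call:
carry_out:
  increments: "0 -0.0005 0 0.001 0 0 0; 0 0 0 0 0 0 0; 0 0 0 0 0 0 0; 0 0 0 0 0 0 0; 0 0 0 0 0 0 0; 0 0 0 0 0 0 0; 0 0 0 0 0 0 0"
  force: 15

```text
time_s: 22.2
tool_pos: [0.6248, -0.1132, 0.0748]
tool_rot: [179.9, -0.1, 90.0]
force: [1.3, 0.3, 0.3]
grip_width: 0.0569
```

```bash
python3 go.py .6237 -.1131 .0735
```

```text
pose [ 0.6248 -0.1132  0.0748] t 22.2 F [1.3 0.3 0.3] w 0.0569
shift [ 0.0001 -0.0011  0.0013] turn [ 0.1  -0.14  0.04]
```

Call:
carry_out:
  increments: "0 0 0 -0.035 0 0 0; 0 0 0 -0.035 0 0 0; 0 0 0 -0.035 0 0 0; 0 -0.02 -0.03 0 0 0 0; 0 -0.02 -0.034 0 0 0 0; 0 -0.02 -0.034 0 0 0 0; 0 -0.02 -0.034 0 0 0 0; 0 -0.02 -0.034 0 0 0 0; 0 0 0 0 0 0 0; 0 0 0 0 0 0 0; 0 0 0 0 0 0 0"

```text
time_s: 23.58
tool_pos: [0.4552, -0.2158, 0.1826]
tool_rot: [179.7, -0.2, 90.1]
force: [0.3, 0.4, -1.0]
grip_width: 0.0567
```

```bash
python3 go.py .4525 -.217 .165
```

```text
pose [ 0.4552 -0.2158  0.1826] t 23.575 F [ 0.3  0.4 -1. ] w 0.0567
shift [-0.0012 -0.0028  0.0176] turn [ 0.26 -0.2   0.12]
```

Call:
carry_out:
  increments: "0 -0.001 -0.003 0.004 0.2 -0.2 0.1; 0 0 0 0.005 0 0 0; 0 0 0 0 0 0 0; 0 0 0 0 0 0 0"

```text
time_s: 24.08
tool_pos: [0.4533, -0.2157, 0.1725]
tool_rot: [-180.0, 0.1, 90.2]
force: [0.5, 0.1, 0.1]
grip_width: 0.0569
```

```bash
python3 go.py .4525 -.217 .165; python3 - <<'E'
from cell import *
import cv2
d=read_camera("side"); 
cv2.imwrite("pics/s7.png",cv2.resize(d["img"][170:240,200:280],None,fx=7,fy=7))
E
```

```text
pose [ 0.4533 -0.2157  0.1725] t 24.075 F [0.5 0.1 0.1] w 0.0569
shift [-0.0013 -0.0008  0.0075] turn [-0.04  0.09  0.18]
```

View pics/s7.png

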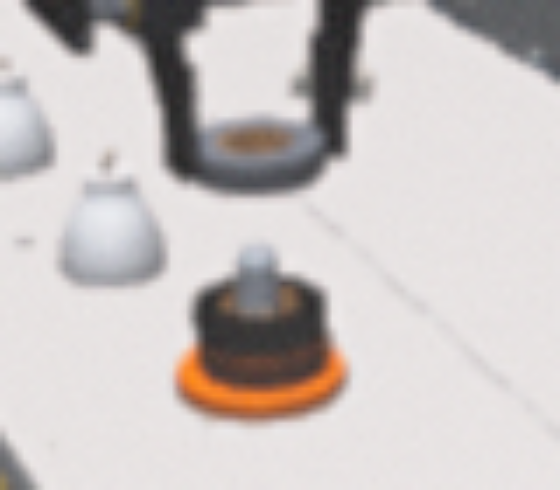

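Grey is centred over the post (column 257 for both) and looks like it is hanging level. I'll lower it in two stages.

Call:
carry_out:
  increments: "0 -0.001 -0.001 0 0 0 0; 0 0 0 0.01 0 0 0; 0 0 0 0.01 0 0 0; 0 0 0 0.01 0 0 0; 0 0 0 0.005 0 0 0; 0 0 0 0 0 0 0"

```text
time_s: 24.88
tool_pos: [0.4517, -0.2167, 0.1344]
tool_rot: [-179.9, 0.1, 90.2]
force: [0.3, 0.2, -0.7]
grip_width: 0.0564
```

```bash
python3 go.py .4525 -.217 .115
```

```text
pose [ 0.4517 -0.2167  0.1344] t 24.875 F [ 0.3  0.2 -0.7] w 0.0564
shift [-0.0003  0.0008  0.0194] turn [-0.11  0.08  0.18]
```

Call:
carry_out:
  increments: "0 0 0.0005 0.008 0 0 0; 0 0 0 0.007 0 0 0; 0 0 0 0.003 0 0 0; 0 0 0 0 0 0 0; 0 0 0 0 0 0 0"

```text
time_s: 25.5
tool_pos: [0.4527, -0.2168, 0.1155]
tool_rot: [-179.9, 0.1, 90.2]
force: [0.2, -0.7, -0.3]
grip_width: 0.0566
```

```bash
python3 go.py .4525 -.217 .115; python3 - <<'E'
from cell import *
import cv2
d=read_camera("side"); 
cv2.imwrite("pics/s8.png",cv2.resize(d["img"][170:240,200:280],None,fx=7,fy=7))
E
```

```text
pose [ 0.4527 -0.2168  0.1155] t 25.5 F [ 0.2 -0.7 -0.3] w 0.0566
shift [-0.0002 -0.0002  0.0005] turn [-0.06  0.1   0.18]
```

View pics/s8.png

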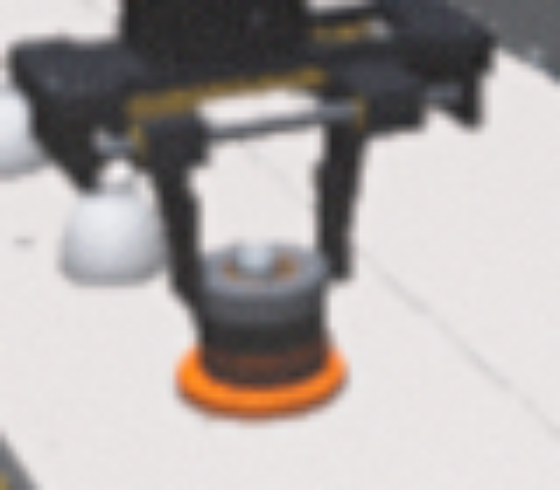

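Grey is seated. Release it and go for blue at (.6257, -.3025).

Call:
carry_out:
  increments: "1 0 0 0 0 0 0; 1 0 0 0 0 0 0; 1 0 0 0 0 0 0; 1 0 0 0 0 0 0; 1 0 0 -0.025 0 0 0; 1 0 0 -0.03 0 0 0; 1 0 0 -0.01 0 0 0; 1 -0.017 0.034 0 0 0 0; 1 -0.017 0.034 0 0 0 0; 1 -0.017 0.034 0 0 0 0; 1 -0.017 0.034 0 0 0 0; 1 -0.017 0.034 0 0 0 0; 1 0 0 0 0 0 0; 1 0 0 0 0 0 0"

```text
time_s: 27.3
tool_pos: [0.6269, -0.3003, 0.1752]
tool_rot: [-179.6, -0.3, 90.4]
force: [-0.4, -0.3, 0.6]
grip_width: 0.0871
```

```bash
python3 go.py .6257 -.3025 .11; python3 - <<'E'
from cell import *
from h import *
d=read_camera("side"); 
cv2.imwrite("pics/s9.png",cv2.resize(d["img"][170:240,200:330],None,fx=6,fy=6))
q=fitmask(d,seg(d,(289,214,315,232),"c"));print(q)
d=read_camera("top"); 
cv2.imwrite("pics/t9.png",cv2.resize(d["img"][135:245,270:380],None,fx=5,fy=5))
E
```

```text
pose [ 0.6269 -0.3003  0.1752] t 27.3 F [-0.4 -0.3  0.6] w 0.0871
shift [-0.0026 -0.0008  0.0652] turn [-0.35 -0.33  0.42]
[ 0.62653029 -0.30361555  0.03003617]
```

View pics/s9.png

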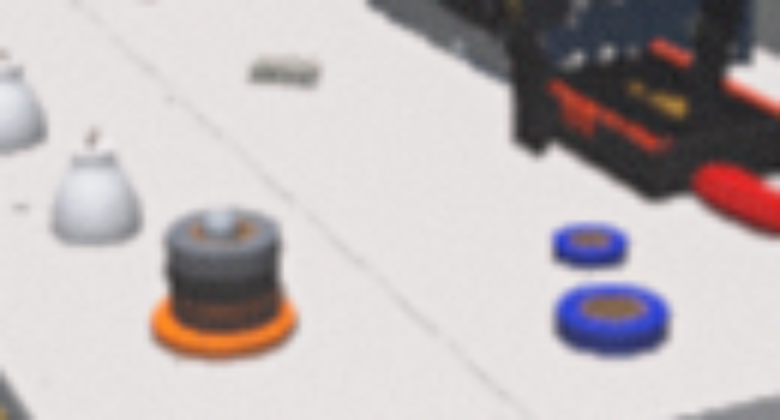

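View pics/t9.png

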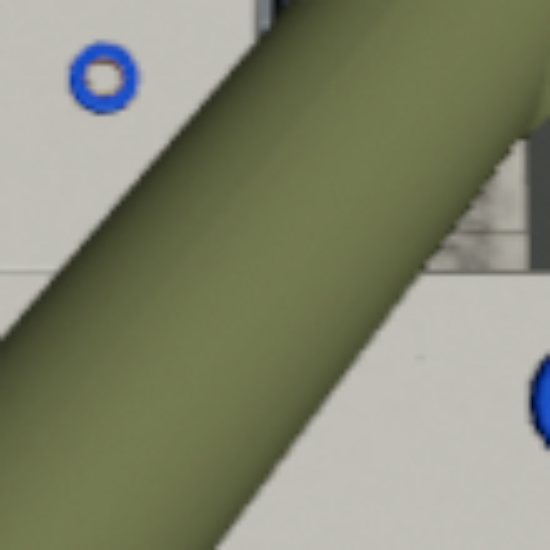

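Stack of brown, black and grey is flat. The gripper is over the middle-sized blue roll (crop 612,315).

Call:
carry_out:
  increments: "1 -0.002 -0.001 0.02 -0.3 -0.3 0.4; 1 0 0 0.02 0 0 0; 1 0 0 0.02 0 0 0; 1 0 0 0 0 0 0; 1 0 0 0 0 0 0"

```text
time_s: 28.02
tool_pos: [0.6249, -0.2999, 0.1147]
tool_rot: [179.9, -0.2, 90.1]
force: [0.2, 0.4, -0.1]
grip_width: 0.0873
```

```bash
python3 go.py .6257 -.3025 .0735
```

```text
pose [ 0.6249 -0.2999  0.1147] t 28.025 F [ 0.2  0.4 -0.1] w 0.0873
shift [-0.0027  0.0007  0.0412] turn [ 0.14 -0.18  0.06]
```

Call:
carry_out:
  increments: "1 -0.003 0.001 0.013 0.1 -0.2 0; 1 0 0 0.015 0 0 0; 1 0 0 0.011 0 0 0; 1 0 0 0 0 0 0; 1 0 0 0 0 0 0"

```text
time_s: 28.65
tool_pos: [0.6265, -0.3035, 0.0735]
tool_rot: [179.9, 0.1, 90.1]
force: [0.5, 0.1, 0.2]
grip_width: 0.0869
```

```bash
python3 go.py .6257 -.3025 .0735
```

```text
pose [ 0.6265 -0.3035  0.0735] t 28.65 F [0.5 0.1 0.2] w 0.0869
shift [ 0.001  -0.0008 -0.    ] turn [0.08 0.07 0.07]
```

Call:
carry_out:
  increments: "0 0.001 0 0 0 0 0; 0 0 0 0 0 0 0; 0 0 0 0 0 0 0; 0 0 0 0 0 0 0; 0 0 0 0 0 0 0; 0 0 0 0 0 0 0; 0 0 0 0 0 0 0"
  force: 15

```text
time_s: 29.52
tool_pos: [0.6271, -0.3026, 0.0748]
tool_rot: [179.8, 0.1, 90.1]
force: [0.5, 0.2, 0.2]
grip_width: 0.0562
```

```bash
python3 go.py .6257 -.3025 .0735
```

```text
pose [ 0.6271 -0.3026  0.0748] t 29.525 F [0.5 0.2 0.2] w 0.0562
shift [ 0.0001 -0.0014  0.0013] turn [0.19 0.1  0.08]
```

Call:
carry_out:
  increments: "0 0 0 -0.035 0 0 0; 0 0 0 -0.035 0 0 0; 0 0 0 -0.035 0 0 0; 0 0.017 -0.032 0 0 0 0; 0 0.017 -0.034 0 0 0 0; 0 0.017 -0.034 0 0 0 0; 0 0.017 -0.034 0 0 0 0; 0 0.017 -0.034 0 0 0 0; 0 0 0 0 0 0 0; 0 0 0 0 0 0 0; 0 0 0 0 0 0 0"

```text
time_s: 30.9
tool_pos: [0.4547, -0.2163, 0.1817]
tool_rot: [179.7, 0.0, 90.1]
force: [-0.3, 0.1, 0.6]
grip_width: 0.0563
```

```bash
python3 go.py .4525 -.217 .165
```

```text
pose [ 0.4547 -0.2163  0.1817] t 30.9 F [-0.3  0.1  0.6] w 0.0563
shift [-0.0007 -0.0023  0.0167] turn [0.32 0.03 0.06]
```

Call:
carry_out:
  increments: "0 -0.001 -0.002 0.008 0.3 0 0; 0 0 0 0.008 0 0 0; 0 0 0 0 0 0 0; 0 0 0 0 0 0 0"

```text
time_s: 31.4
tool_pos: [0.4533, -0.2188, 0.164]
tool_rot: [-179.9, 0.2, 90.0]
force: [0.4, 0.6, -0.1]
grip_width: 0.0567
```

```bash
python3 go.py .4525 -.217 .1305; python3 - <<'E'
from cell import *
import cv2
d=read_camera("side"); 
cv2.imwrite("pics/s10.png",cv2.resize(d["img"][170:240,200:280],None,fx=7,fy=7))
E
```

```text
pose [ 0.4533 -0.2188  0.164 ] t 31.4 F [ 0.4  0.6 -0.1] w 0.0567
shift [ 0.002  -0.0007  0.0335] turn [-0.13  0.23 -0.02]
```

View pics/s10.png

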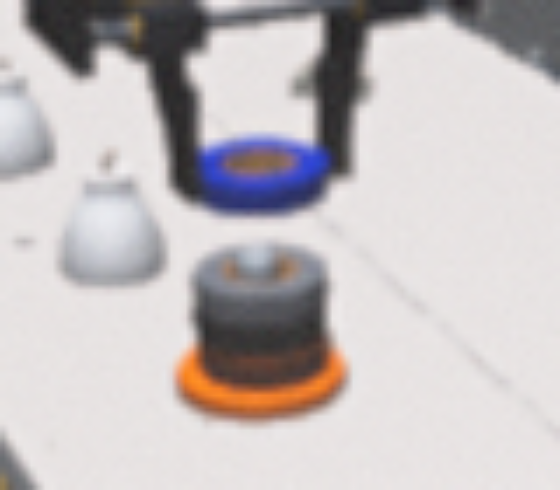

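Blue (crop 263,175) sits over the stack (260,270). I'll correct y by 2 mm and lower it.

Call:
carry_out:
  increments: "0 0.002 -0.001 0 0 0.2 0; 0 0 0 0.008 0 0 0; 0 0 0 0.01 0 0 0; 0 0 0 0.005 0 0 0; 0 0 0 0 0 0 0; 0 0 0 0 0 0 0"

```text
time_s: 32.2
tool_pos: [0.4521, -0.2164, 0.1393]
tool_rot: [-179.9, -0.0, 90.0]
force: [0.6, 0.5, -0.4]
grip_width: 0.0567
```

```bash
python3 go.py .4525 -.217 .1305
```

```text
pose [ 0.4521 -0.2164  0.1393] t 32.2 F [ 0.6  0.5 -0.4] w 0.0567
shift [-0.0006  0.0004  0.0088] turn [-0.13 -0.01  0.01]
```

Call:
carry_out:
  increments: "0 -0.0005 0.0005 0.005 0 0 0; 0 0 0 0.004 0 0 0; 0 0 0 0 0 0 0; 0 0 0 0 0 0 0"

```text
time_s: 32.7
tool_pos: [0.453, -0.217, 0.1301]
tool_rot: [-179.9, -0.0, 90.0]
force: [-0.6, -0.2, -0.1]
grip_width: 0.0563
```

```bash
python3 go.py .4525 -.217 .1298; python3 - <<'E'
from cell import *
import cv2
d=read_camera("side"); 
cv2.imwrite("pics/s11.png",cv2.resize(d["img"][170:240,200:280],None,fx=7,fy=7))
E
```

```text
pose [ 0.453  -0.217   0.1301] t 32.7 F [-0.6 -0.2 -0.1] w 0.0563
shift [ 0.     -0.0005  0.0003] turn [-0.08 -0.    0.01]
```

View pics/s11.png

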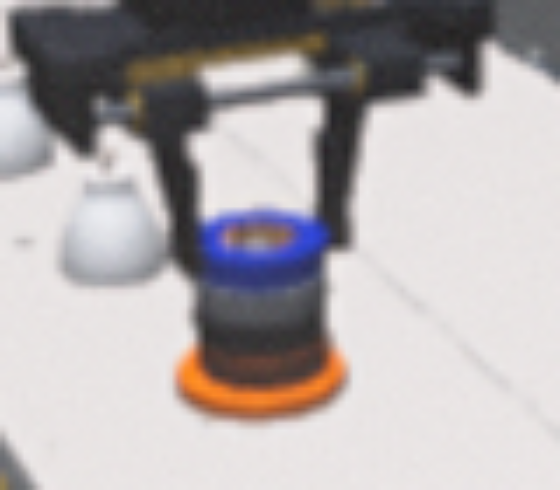

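Blue is on grey with the post visible in its hole. Release, rise, and clear off to the left, high above the bulbs.

Call:
carry_out:
  increments: "1 0 0 0 0 0 0; 1 0 0 0 0 0 0; 1 0 0 0 0 0 0; 1 0 0 0 0 0 0; 1 0 0 -0.025 0 0 0; 1 0 0 -0.03 0 0 0; 1 0 0 -0.04 0 0 0; 1 0 0 -0.03 0 0 0; 1 0.04 0.02 0 0 0 0; 1 0.04 0.02 0 0 0 0; 1 0.04 0.02 0 0 0 0; 1 0.04 0.02 0 0 0 0; 1 0.04 0.02 0 0 0 0; 1 0.03 0 0 0 0 0; 1 0.03 0 0 0 0 0; 1 0.03 0 0 0 0 0; 1 0 0 0 0 0 0; 1 0 0 0 0 0 0; 1 0 0 0 0 0 0"

```text
time_s: 35.12
tool_pos: [0.5573, 0.0789, 0.2602]
tool_rot: [179.9, -0.0, 89.7]
force: [-0.2, -1.2, -0.3]
grip_width: 0.0871
```

```bash
python3 - <<'E'
from cell import *
from h import *
d=read_camera("side"); 
cv2.imwrite("pics/s12.png",cv2.resize(d["img"][150:250,160:290],None,fx=6,fy=6))
d=read_camera("top"); 
m=seg(d,(270,200,312,244),"c"); hsv=cv2.cvtColor(d["img"],cv2.COLOR_BGR2HSV)
b=cv2.inRange(hsv,(105,120,60),(130,255,255))>0; b[:, :270]=0;b[:,312:]=0;b[:200]=0;b[244:]=0
print("blue",fitmask(d,b,.055).round(4))
cv2.imwrite("pics/t12.png",cv2.resize(d["img"][130:250,160:340],None,fx=4,fy=4)); print(get_obs()["tool_pos"],get_obs()["time_s"])
E
```

```text
blue [ 0.4528 -0.2147  0.0289]
[0.55737391 0.07861249 0.26029086] 35.225
```

View pics/s12.png

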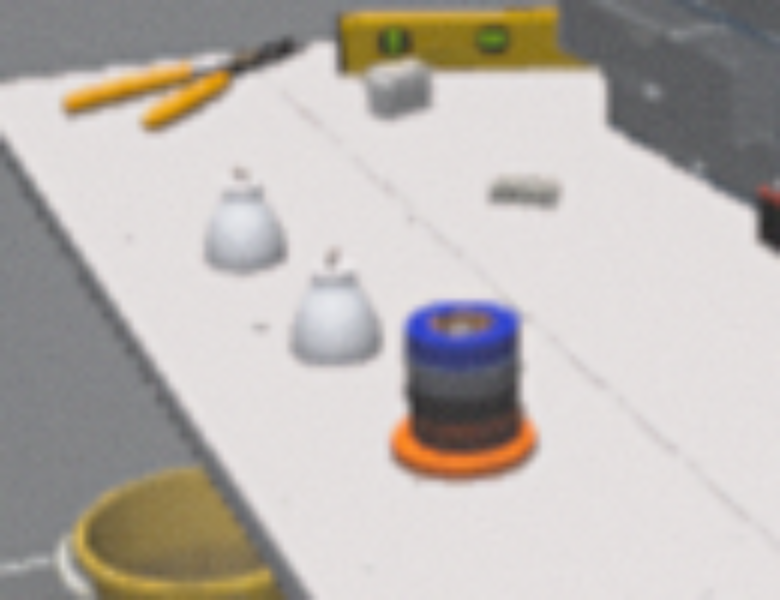

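View pics/t12.png

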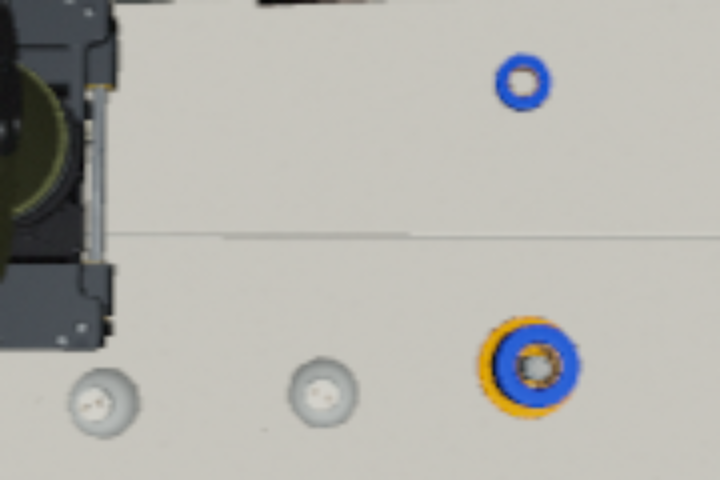

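The stack is level and in order, blue is centred within 2 mm of the post, and bulbs and strip have not moved. Handing in.

```bash
python3 -c "
from cell import *
print(sign_off())"
```

```text
the job is handed in; nothing more can be done
None
```

All four rolls are on the post of the orange holder in the order asked: brown at the bottom, then black, grey, and the middle-sized blue on top. I handed the job in at about 35 s of the 112 s allowed.

- **Choice of blue:** I took the roll that measured 57–60 mm. The 38 mm one and the 77–85 mm one were left alone.
- **Stack:** the last side view shows it level, with the colours in the right order. In the top view the blue roll measures 57.8 mm across at its expected height and sits about 2 mm from the holder's centre, within the 5 mm of play around the post.
- **Bystanders:** both bulbs look unmoved in the last pictures. The terminal strip does too in the side view, but the arm hid it in the last top view. I judged all three by eye and did not measure them again.
- **Forces:** the readings I saw stayed at about 1 N per axis. The gripper was open and well clear of the stack when I handed in.

Two checks disagreed slightly:
- **Cameras:** the two cameras differed by about 2 mm in x and y, so I used the mean of their positions.
- **Grip width:** the gripper read 56–57 mm on the grey and blue rolls instead of 58 mm, but both were centred over the post in the pictures.

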